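Clamp the radio's circuit board in the repair fixture

TASK

The radio's circuit board lies in the clamping fixture with the clamp open. Push the clamp strap round over the board with a finger until it rests against the stop post, then push the cam lever all the way down with the fingertips so that the rubber pad clamps the board. Pick nothing up, keep your fingers off the board and do not disturb the other things on the bench.

Things in the scene. Friction and masses are not known exactly. Their poses are not given: they have to be found in the camera images.
- fixture: The fixed clamping fixture: a grey metal plate 160 (its x) by 250 (its y) by 12 mm; origin at the centre of its underside, on the bench; z up. In its frame: pivot post of the strap at (0, +95) mm; round stop post, 16 mm thick and rising to 68 mm above the bench, at (+19.5, -72) mm; the black nest that holds the board is centred at (0, +20) mm and its corners rise to 26 mm.
- strap_pivot (a point): Point on the vertical axis about which the strap swings, at mid-thickness of the strap (52 mm above the bench).
- strap (a joint): Swing of the clamp strap, rad, about the vertical axis through strap_pivot: 0 = wide open, the strap pointing off the plate to the fixture's -x side (1.35 rad short of closed); it grows counter-clockwise seen from above to 1.35 = closed against the stop post, where the strap lies over the board along the fixture's -y direction. It starts between 0 and 0.45. The hinge has friction (0.4 N m, 2.6 N at the strap's end) and stays where it is left.
- strap_end (a point): Point on the centre line of the strap, 155 mm from strap_pivot, at mid-thickness, a good place to push. The strap is a flat steel bar 22 mm wide, 8 mm thick (48 to 56 mm above the bench), ending 185 mm from the pivot; open air below it, 36 mm above the plate.
- lever (a joint): Angle of the cam lever, rad: 0 = raised, 65 degrees above the strap; grows as it is pushed down to 1.15 = fully down, lying along the strap towards its free end. It starts between 0 and 0.15. Friction (0.15 N m) holds it where it is left; pushing the tip takes 2.5 to 4 N. It pushes the sprung pad down 8.7 mm per rad.
- lever_pivot (a point): Centre of the cam lever's hinge on top of the strap, 75 mm from strap_pivot towards the strap's free end, 72 mm above the bench; its axis is level and square to the strap, so that the lever moves in the upright plane along the strap.
- lever_tip (a point): Centre of the ball, 18 mm across, at the end of the cam lever, 65 mm from lever_pivot; 131 mm above the bench when raised (joint 0), 71 mm when fully down. It leans towards the strap's free end. The handle is 15 mm thick.
- pad: Rubber pad, 18 mm across, 6 mm thick, under the strap below the cam lever; origin at the centre of its top face. Its underside is 39 mm above the bench with the lever raised; on the way down it meets the board's metal can at about lever 0.8 and is then pressed on by a spring, with about 6 N at the end.
- board: Loose green circuit board 90 (its x) by 70 (its y) by 4 mm lying level in the nest, with a metal shield can 36 by 30 by 8 mm in its middle; origin at the centre of its underside, 20 mm above the bench; the can's top is 32 mm above the bench.
- cell: Bystander: steel battery cell, 26 mm across, 50 mm high, upright on the fixture's plate, on its +x side; origin at the centre of its underside.
- screwdriver: Bystander: screwdriver 170 mm long, lying on the bench beyond the fixture's -y edge; origin under its middle, along its own x.
- cassette: Bystander: flat tape cassette 64 by 100 by 12 mm lying on the bench beyond the fixture's +y edge; origin at the centre of its underside.
- radio: Bystander: pocket radio 36 by 112 by 80 mm, upright; origin at the centre of its underside.
- spool: Bystander: spool 60 mm across, 40 mm high; origin at the centre of its underside.
- jar: Bystander: jar 56 mm across, 70 mm high; origin at the centre of its underside.
- speaker: Bystander: loudspeaker 76 mm across, 36 mm high, lying on its magnet; origin at the centre of its underside.
Things that resemble listed ones, but are neither listed nor needed, are in the scene too. Leave any brown or orange look-alike of the board alone.

How it is judged:
By the outcome, as a careful person would: the job done as asked, in the order asked, and still so for the second after the job is handed in, with the robot touching nothing.
It also fails if it takes over 51 s, if anything falls off the work surface, if the arm or the gripper's body presses on something with over 40 N, if the wrist force passes 120 N, or if a joint passes its speed limit or range.

ROBOT

A 6-joint arm with a two-finger parallel gripper is mounted at the origin on the work surface. World frame = base frame: x ahead of the robot, y to its left, z up, the work surface at z = 0. Lengths are in m, angles in rad, forces in N, time in s.
With the tool pointing down it reaches from about 0.4 to 0.825 m from the base axis. Payload 7 kg.
Tool frame: the origin (TCP) lies midway between the tips of the shut fingers; the grasp point (between the pads) lies 19 mm behind it; z points along the fingers, y is the direction in which the jaws open and shut (so a half turn about z gives the same grasp; the last joint's range is limited). The gripper opens to 88 mm and grips with 3 to 60 N. Pads are 19 mm wide; open, the fingers measure 130 mm over their backs; the gripper's body (78 mm by 193 mm) begins 47 mm behind the grasp point.
Start: joints at [-1.047, 0.359, 0.012, 0, -1.224, -0.288], TCP at [0.158, -0.656, 0.227] pointing down, gripper open.
Joint ranges: [-3.07, 3.07], [-1.43, 2.12], [-1.02, 1.25], [-3.03, 1.67], [-3.05, -0], [-3.03, 3.03]. Speed limits (rad/s): [2.39, 2.39, 3.01, 3.14, 3.14, 3.14].

INTERFACE

Orientations are given as a unit quaternion [w, x, y, z].
In Python, from bench import env gives the robot as it stands.
- The arm moves only by the shell command python3 -m crank 'ROWS' [FORCE]. ROWS is JSON, a list of rows, each an object with "grip": the opening in per cent of the stroke, from 0 (shut) to 100 (fully open); "xyz": the shift along the tool's x, y, z in cm, a list of three; "roll": the turn about the tool's z in degrees. In form: [{"grip": grip, "xyz": [x, y, z], "roll": roll}, ...]. A call has 1 to 5 rows; each row shifts and turns the pose as measured when the row begins, along the tool's axes as they then stand; what a row does not reach is not made up. A row lasts 1/12 s, in which the tool goes at most 41.7 mm and 7.16 degrees, less where a joint would pass 70% of its speed; a pose out of reach is approached as far as the arm can. A call is refused whole if a number of a shift passes 4.17 or a number of a turn 7.16, either way. A call with a gripper value outside its range is refused whole. The fingers move at their own pace and stop on an object; FORCE is the grip in N (left out, the last holds). Time passes only in rows, so rows that do not move let the fingers close. It gives the time, the measured TCP pose, the force and the opening at its end, in the units of the state.
- env.observe(): the state, without advancing time (a new reading comes with each control period).
- env.snapshot(name): name is "scene" or "top"; returns (picture, depth): 384x512x3 uint8, red, green, blue; 384x512 float32, m along the optical axis (not along the pixel's ray), 0 where there is no reading.
- env.camera_model(name): a dict with "camera_matrix" (3x3 intrinsics, pixels), "rvec" (rotation vector, rad) and "tvec" (3), from world to camera coordinates, as OpenCV has them. Camera axes: x right, y down, z forward; pixel columns grow to the right and rows downward; lengths in m; the calibration is good to about 2 mm. A picture is of the moment at which its call begins. camera_model takes no time and is no camera call.
- env.hand_in(): hands the job in, once; it reports no verdict.
The state is a dict: "time": time; "qpos": joint angles; "qvel": joint speeds; "joint_torque": joint torques, N m; "position": TCP position; "ee_rot": TCP orientation; "force": force on the tool from outside, world axes, zero at the start; "moment": the same for the moment, N m; "opening": finger opening in m.
Only numpy, scipy, OpenCV 4.12 (cv2) and the standard library are available. Lean on these libraries where they do the work, as an engineer would, in place of code of your own. Each camera call takes 0.05 s, during which the arm holds its last target.

## Working session

There is one attempt and no reset: what is moved stays moved. The work goes in short steps, Python scripts to look and compute and a shell command to move; the robot and the scene stay as the last step left them, time stands still between calls to the robot, and variables do not carry over. Pictures are saved under pics/ and viewed, and the job is handed in when it is done.

```bash
ls; mkdir -p pics
python3 - <<'E'
from bench import env
import cv2
for n in ("scene","top"):
    p,d=env.snapshot(n); cv2.imwrite(f"pics/{n}0.png",p[:,:,::-1])
    import numpy as np; np.savez(f"pics/{n}0.npz",p=p,d=d)
    print(env.camera_model(n))
print(env.observe())
E
```

```text
pics
{'camera_matrix': array([[396.4619055 ,   0.        , 256.35642565],
       [  0.        , 396.4619055 , 192.33266724],
       [  0.        ,   0.        ,   1.        ]]), 'rvec': array([ 2.11418483,  0.77682087, -0.35278078]), 'tvec': array([-0.42660398, -0.13802343,  1.43400814])}
{'camera_matrix': array([[353.54552289,   0.        , 259.6667839 ],
       [  0.        , 353.54552289, 197.32406759],
       [  0.        ,   0.        ,   1.        ]]), 'rvec': array([ 2.19802232, -2.1551571 ,  0.0931092 ]), 'tvec': array([-0.00927808,  0.54778838,  1.07452691])}
{'time': 0.1, 'qpos': array([-1.04689178e+00,  3.59308371e-01,  1.11498727e-02, -3.12521511e-04,
       -1.22407104e+00, -2.88072183e-01]), 'qvel': array([ 0.00037966, -0.00196601,  0.00300476,  0.00117136, -0.00058389,
       -0.00040484]), 'joint_torque': array([-1.55753703e-03, -5.84164560e+01,  2.93747234e+01,  7.01548398e+00,
        1.01485665e-02, -5.25106759e-05]), 'position': array([ 0.15757395, -0.65590831,  0.22571984]), 'ee_rot': array([-1.48025990e-04, -1.17590248e-01,  9.93061931e-01,  7.16378020e-04]), 'force': array([ 0.2258747 , -0.2180459 ,  0.39389334]), 'moment': array([ 0.05194192, -0.04762399, -0.00776123]), 'opening': 0.08779060705746428}
```

View pics/scene0.png

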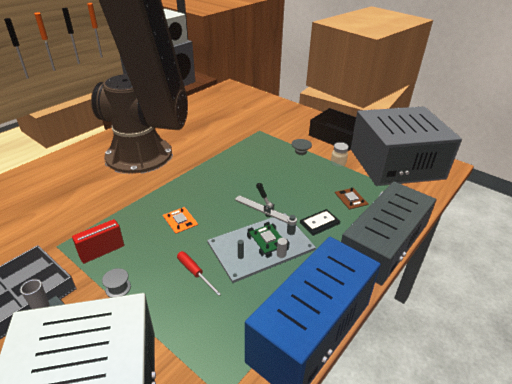

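View pics/top0.png

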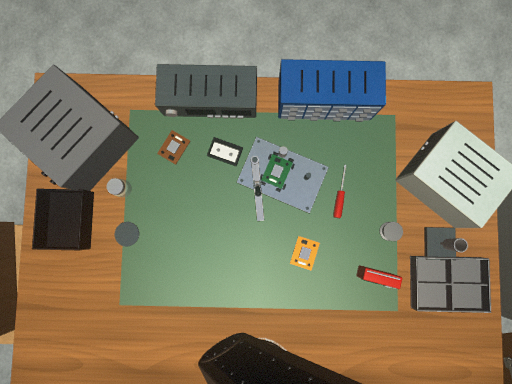

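The top view shows the fixture at about (283,175), the strap running from (256,160) to (262,220), and the lever at about (258,188). The stop post is at about (307,176) and the cell at (283,151). I'll zoom in and measure these.

```bash
cat > h.py <<'E'
import numpy as np, cv2
from bench import env
def cam(n):
    m=env.camera_model(n); R=cv2.Rodrigues(np.array(m["rvec"]))[0]
    return np.array(m["camera_matrix"]),R,np.array(m["tvec"]).ravel()
def ray(n,uv,z):
    K,R,t=cam(n); d=R.T@np.linalg.solve(K,[uv[0],uv[1],1.]); o=-R.T@t
    return o+d*(z-o[2])/d[2]
def proj(n,P):
    K,R,t=cam(n); c=K@(R@np.array(P,float)+t); return c[:2]/c[2]
def cloud(n,d):
    K,R,t=cam(n); v,u=np.mgrid[:384,:512]
    c=np.stack([(u-K[0,2])/K[0,0]*d,(v-K[1,2])/K[1,1]*d,d],-1)
    return (c-t)@R
def crop(n,p,box,s,name):
    x0,y0,x1,y1=box
    cv2.imwrite(f"pics/{name}.png",cv2.resize(p[y0:y1,x0:x1,::-1],None,fx=s,fy=s,interpolation=cv2.INTER_CUBIC))
E
python3 - <<'E'
from h import *
for n,b in(("top",(225,125,345,225)),("scene",(195,165,335,285))):
    z=np.load(f"pics/{n}0.npz"); crop(n,z["p"],b,5 if n=="scene" else 6,n+"0z")
z=np.load("pics/top0.npz"); C=cloud("top",z["d"]);p=z["p"].astype(int)
print("top cam pos",-cam("top")[1].T@cam("top")[2])
# plate mask: bluish grey
m=((C[...,2]>0.006)&(C[...,2]<0.09)).astype(np.uint8); m[:, :225]=0;m[:,345:]=0;m[:125]=0;m[225:]=0
for z0,z1 in((.006,.018),(.04,.062),(.062,.085),(.085,.15)):
    mm=(C[...,2]>z0)&(C[...,2]<z1); mm[:, :235]=0;mm[:,330:]=0;mm[:130]=0;mm[225:]=0
    q=C[mm]; print(z0,len(q), q.min(0),q.max(0))
    if z0>.01: print(q.round(3)[::max(1,len(q)//25)])
E
```

```text
top cam pos [ 4.52994540e-01 -5.29885065e-04  1.11783806e+00]
0.006 2985 [ 0.4658919  -0.21346131  0.00600749] [0.76303044 0.08342447 0.01778683]
0.04 383 [ 0.47666636 -0.14435285  0.04356113] [0.69996263 0.02997084 0.06185455]
[[ 0.699 -0.06   0.06 ]
 [ 0.691 -0.079  0.059]
 [ 0.678 -0.067  0.06 ]
 [ 0.657  0.03   0.062]
 [ 0.647  0.027  0.054]
 [ 0.64   0.024  0.058]
 [ 0.634  0.02   0.056]
 [ 0.628  0.014  0.057]
 [ 0.621  0.011  0.059]
 [ 0.616  0.011  0.056]
 [ 0.61   0.008  0.052]
 [ 0.603  0.014  0.058]
 [ 0.598  0.02   0.055]
 [ 0.561  0.019  0.057]
 [ 0.546  0.013  0.056]
 [ 0.54   0.009  0.057]
 [ 0.534  0.006  0.056]
 [ 0.528  0.006  0.055]
 [ 0.522  0.006  0.057]
 [ 0.516  0.003  0.054]
 [ 0.51  -0.     0.055]
 [ 0.504 -0.003  0.054]
 [ 0.498 -0.006  0.055]
 [ 0.492 -0.004  0.055]
 [ 0.486 -0.007  0.056]
 [ 0.48  -0.01   0.056]]
0.062 125 [ 0.57338061 -0.14833455  0.06204911] [0.70229316 0.03005301 0.08332965]
[[ 0.702 -0.066  0.062]
 [ 0.693 -0.057  0.063]
 [ 0.689 -0.057  0.067]
 [ 0.686 -0.066  0.065]
 [ 0.683 -0.069  0.064]
 [ 0.681 -0.073  0.063]
 [ 0.67   0.015  0.0
[... 425 characters left out ...]
19  0.078]]
0.085 58 [0.54256716 0.00055851 0.08558089] [0.58166194 0.01540499 0.13879575]
[[0.581 0.013 0.09 ]
 [0.578 0.013 0.094]
 [0.578 0.007 0.093]
 [0.573 0.01  0.104]
 [0.57  0.015 0.105]
 [0.57  0.01  0.111]
 [0.571 0.004 0.104]
 [0.567 0.012 0.114]
 [0.567 0.007 0.115]
 [0.563 0.015 0.116]
 [0.563 0.009 0.124]
 [0.563 0.004 0.118]
 [0.56  0.012 0.125]
 [0.559 0.006 0.13 ]
 [0.556 0.015 0.132]
 [0.556 0.009 0.132]
 [0.556 0.004 0.133]
 [0.553 0.015 0.133]
 [0.553 0.009 0.139]
 [0.553 0.003 0.136]
 [0.55  0.015 0.134]
 [0.55  0.009 0.134]
 [0.55  0.003 0.134]
 [0.548 0.015 0.131]
 [0.547 0.009 0.138]
 [0.548 0.003 0.134]
 [0.545 0.012 0.132]
 [0.545 0.006 0.129]
 [0.543 0.009 0.126]]
```

```bash
ls pics
```

```text
scene0.npz
scene0.png
scene0z.png
top0.npz
top0.png
top0z.png
```

View pics/top0z.png

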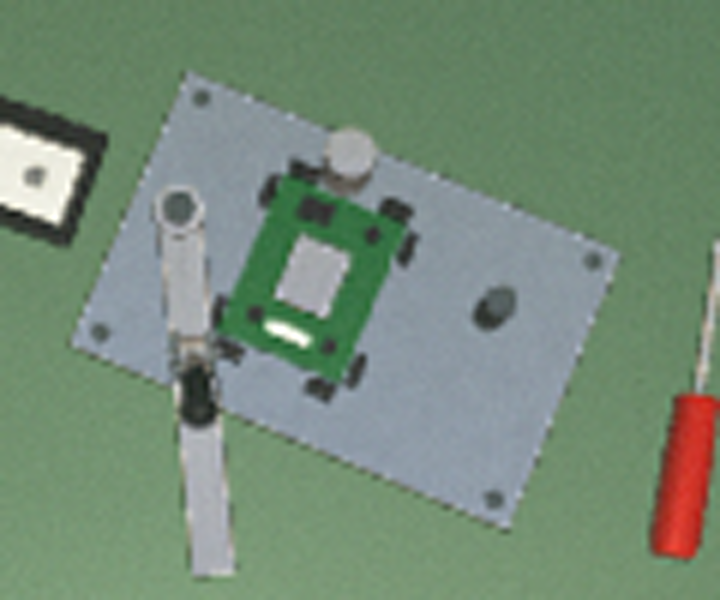

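View pics/scene0z.png

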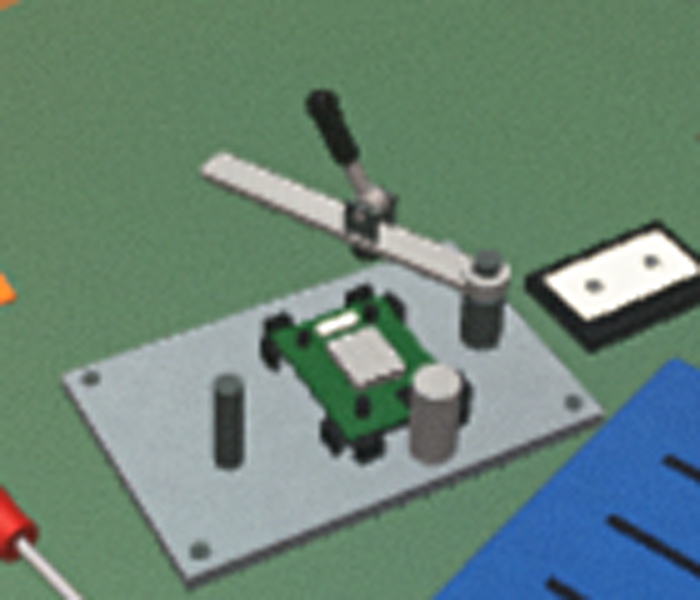

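Run:
```python
from h import *
f=lambda x,y:((x+.5)/6+225-.5,(y+.5)/6+125-.5)
c=[ray("top",f(*q),.012)[:2] for q in((187,72),(620,257),(508,530),(72,347))]
c=np.array(c); print(c, [np.linalg.norm(c[i]-c[(i+1)%4]) for i in range(4)])
o=c.mean(0)
ey=(c[0]+c[3]-c[1]-c[2]);ey/=np.linalg.norm(ey); ex=np.array([ey[1],-ey[0]])
print("o",o,"ex",ex,"ey",ey,"yaw",np.degrees(np.arctan2(ex[1],ex[0])))
W=lambda x,y:o+ex*x+ey*y
pv=W(0,.095); sp=W(.0195,-.072)
print("pivot",pv,"meas",ray("top",f(180,207),.065)[:2],"stop",sp,"meas",ray("top",f(500,300),.068)[:2])
e=ray("top",f(214,575),.056)[:2]; print("end meas",e,np.linalg.norm(e-pv))
d=e-pv; a=np.arctan2(d[1],d[0]); closed=np.arctan2(-ey[1],-ey[0]); print("strap joint",1.35-((closed-a+np.pi)%(2*np.pi)-np.pi), "dir deg",np.degrees(a),np.degrees(closed))
print("cell",ray("top",f(351,152),.062)[:2], "fix frame", [(ray("top",f(351,152),.062)[:2]-o)@v for v in(ex,ey)])
for L in(.075,.13,.14,.155,.185): print(L,"closed pt",W(0,.095-L))
ob=env.observe(); 
from scipy.spatial.transform import Rotation as Ro
q=ob["ee_rot"]; print(Ro.from_quat([q[1],q[2],q[3],q[0]]).as_matrix().round(3))
```

```text
[[ 0.74290946  0.01784092]
 [ 0.64805406 -0.21240939]
 [ 0.50299242 -0.15447625]
 [ 0.59459091  0.07518665]] [np.float64(0.24902359946877686), np.float64(0.15620220559471892), np.float64(0.24725559405313038), np.float64(0.15901863342618544)]
o [ 0.62213671 -0.06846452] ex [ 0.92673745 -0.3757096 ] ey [0.3757096  0.92673745] yaw -22.068177373172848
pivot [0.65782912 0.01957554] meas [0.65978221 0.01905121] stop [ 0.613157   -0.14251595] meas [ 0.61527374 -0.14181363]
end meas [ 0.47562854 -0.00166625] 0.18343463402949728
strap joint 0.2804267661501947 dir deg -173.35020955292572 -112.06817737317284
cell [ 0.69023531 -0.06672359] fix frame [np.float64(0.06245544178937406), np.float64(0.027198683294822074)]
0.075 closed pt [ 0.6296509  -0.04992977]
0.13 closed pt [ 0.60898687 -0.10090033]
0.14 closed pt [ 0.60522978 -0.1101677 ]
0.155 closed pt [ 0.59959413 -0.12406876]
0.185 closed pt [ 0.58832285 -0.15187089]
[[-0.972 -0.234 -0.   ]
 [-0.234  0.972  0.001]
 [ 0.     0.001 -1.   ]]
```

```bash
python3 -m crank '[{"grip":0,"xyz":[0,0,0],"roll":6.8},{"grip":0,"xyz":[0,0,0],"roll":0},{"grip":0,"xyz":[-2,3.3,0],"roll":0},{"grip":0,"xyz":[-2,3.3,0],"roll":0},{"grip":0,"xyz":[-2,3.3,0],"roll":0}]' 20; python3 -c "
from bench import env
print(env.observe())"
```

```text
time: 0.52
position: [0.2035, -0.5516, 0.2203]
ee_rot: [-0.002, -0.058, 0.998, 0.004]
force: [1.3, -1.0, 0.4]
opening: 0.0598
{'time': 0.5167, 'qpos': array([-8.85406936e-01,  2.26146717e-01, -1.88280265e-01, -4.28800718e-04,
       -1.16522919e+00, -5.68985730e-01]), 'qvel': array([ 0.73185193, -0.55086267, -0.75091425, -0.00947614,  0.19306741,
       -0.70418182]), 'joint_torque': array([ -8.23469907, -43.56776476,  30.01806378,   6.8428275 ,
        -0.43386882,   1.26810305]), 'position': array([ 0.20347784, -0.55164623,  0.2203047 ]), 'ee_rot': array([-0.00244057, -0.05808309,  0.9983019 ,  0.00370221]), 'force': array([ 1.27821016, -0.99880189,  0.43845565]), 'moment': array([ 0.02434007, -0.27572278, -0.01526278]), 'opening': 0.059831502010426175}
```

```bash
python3 -m crank '[{"grip":0,"xyz":[-2,3.3,-0.2],"roll":0},{"grip":0,"xyz":[-2,3.3,-0.2],"roll":0},{"grip":0,"xyz":[-2,3.3,-0.2],"roll":0},{"grip":0,"xyz":[-2,3.3,-0.2],"roll":0},{"grip":0,"xyz":[-2,3.3,-0.2],"roll":0}]'; python3 -m crank '[{"grip":0,"xyz":[-2,3.3,-0.2],"roll":0},{"grip":0,"xyz":[-2,3.3,-0.2],"roll":0},{"grip":0,"xyz":[-2,3.3,-0.2],"roll":0},{"grip":0,"xyz":[-2,3.3,-0.2],"roll":0},{"grip":0,"xyz":[-2,3.3,-0.2],"roll":0}]'
```

```text
time: 0.93
position: [0.283, -0.367, 0.2288]
ee_rot: [-0.004, -0.066, 0.998, 0.005]
force: [1.3, 1.3, 0.1]
opening: 0.0266
time: 1.35
position: [0.3596, -0.1809, 0.2409]
ee_rot: [-0.002, -0.075, 0.997, 0.006]
force: [1.3, -1.3, -0.1]
opening: 0.0006
```

```bash
python3 -m crank '[{"grip":0,"xyz":[-2.3,3.0,0],"roll":1},{"grip":0,"xyz":[-2.3,3.0,0],"roll":1},{"grip":0,"xyz":[-2.3,3.0,0],"roll":0},{"grip":0,"xyz":[-2.3,3.0,0],"roll":0},{"grip":0,"xyz":[-2.3,3.0,0],"roll":0}]'; python3 -m crank '[{"grip":0,"xyz":[-2.3,3.0,0],"roll":0},{"grip":0,"xyz":[-2,2.5,0],"roll":0},{"grip":0,"xyz":[0,0,0],"roll":0},{"grip":0,"xyz":[0,0,0],"roll":0}]'
cat >> h.py <<'E'
PV=np.array([.659,.0193]); CL=np.radians(-112.07)
def rel():
    s=env.observe(); p=s["position"]; w,x,y,z=s["ee_rot"]
    yaw=np.arctan2(2*(x*y+w*z),1-2*(y*y+z*z))
    d=p[:2]-PV; c,sn=np.cos(yaw),np.sin(yaw)
    tx=np.array([c,sn]); ty=np.array([sn,-c])
    print("t",s["time"],"pos",p.round(4),"yaw",np.degrees(yaw).round(1),"along x",(d@tx).round(4),"off y",(d@ty).round(4),"polar r",np.hypot(*d).round(4),"ang",np.degrees(np.arctan2(d[1],d[0])).round(1),"F",s["force"].round(1))
E
python3 -c "
from h import *
rel()"
```

```text
time: 1.77
position: [0.4545, -0.0066, 0.245]
ee_rot: [0.001, -0.067, 0.998, 0.006]
force: [1.3, -0.5, 0.3]
opening: 0.0003
time: 2.1
position: [0.4932, 0.0638, 0.2452]
ee_rot: [0.001, -0.078, 0.997, 0.006]
force: [-0.3, -1.3, -0.4]
opening: 0.0007
t 2.1 pos [0.4932 0.0638 0.2452] yaw -171.0 along x 0.1569 off y 0.0698 polar r 0.1717 ang 165.0 F [-0.3 -1.3 -0.4]
```

```bash
python3 -m crank '[{"grip":0,"xyz":[0.9,0,0],"roll":2.5},{"grip":0,"xyz":[0,0,3.8],"roll":0},{"grip":0,"xyz":[0,0,3.8],"roll":0},{"grip":0,"xyz":[0,0,3.8],"roll":0},{"grip":0,"xyz":[0,0,3.8],"roll":0}]'; python3 -m crank '[{"grip":0,"xyz":[0,0,3],"roll":0},{"grip":0,"xyz":[0,0,0],"roll":0},{"grip":0,"xyz":[0,0,0],"roll":0}]'
python3 -c "
from h import *
rel()
for n,b in (('top',(205,110,345,230)),('scene',(165,105,335,285))):
    p,d=env.snapshot(n); crop(n,p,b,4,n+'1z')"
```

```text
time: 2.52
position: [0.4901, 0.0655, 0.0977]
ee_rot: [0.01, -0.063, 0.998, 0.009]
force: [2.0, 1.2, -1.7]
opening: 0.0005
time: 2.77
position: [0.485, 0.0617, 0.0605]
ee_rot: [0.005, -0.064, 0.998, 0.007]
force: [0.5, -1.0, 1.0]
opening: 0.0003
t 2.7667 pos [0.485  0.0617 0.0605] yaw -172.6 along x 0.1672 off y 0.0643 polar r 0.1791 ang 166.3 F [ 0.5 -1.   1. ]
```

View pics/scene1z.png

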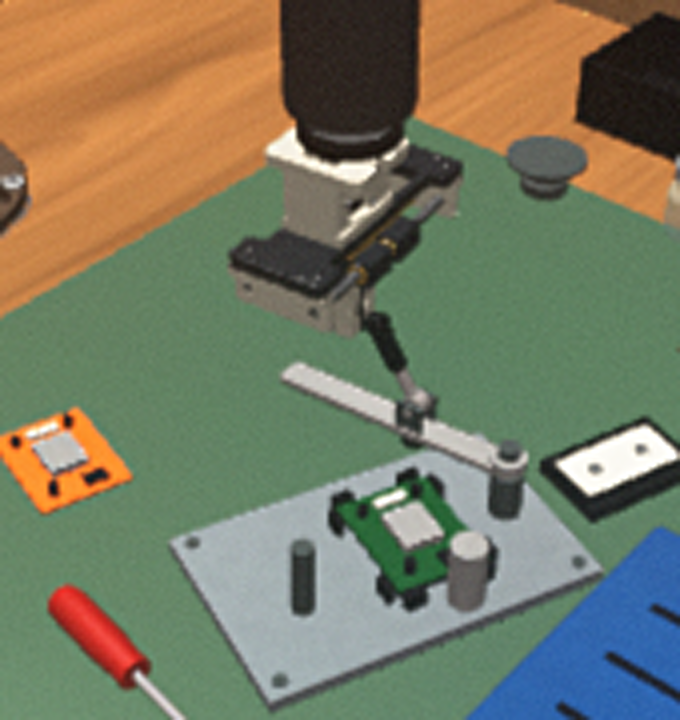

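View pics/top1z.png

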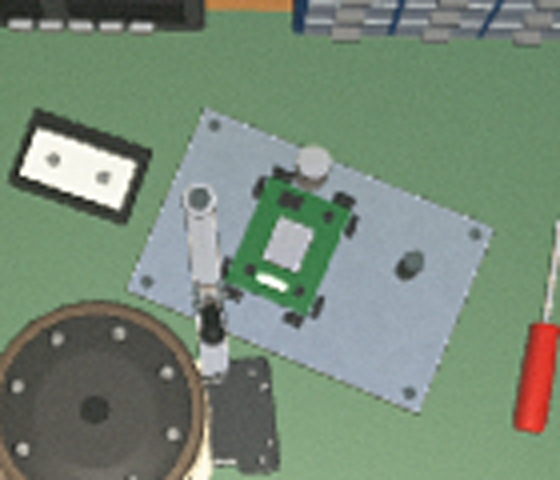

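```bash
python3 -m crank '[{"grip":0,"xyz":[0,0,1.7],"roll":0.7},{"grip":0,"xyz":[0,0,0],"roll":0},{"grip":0,"xyz":[0,-1.2,0],"roll":0},{"grip":0,"xyz":[0,-1.0,0],"roll":0},{"grip":0,"xyz":[0,0,0],"roll":0}]'; python3 -c "
from h import *
rel()"
```

```text
time: 3.28
position: [0.4951, 0.0425, 0.0547]
ee_rot: [0.013, -0.06, 0.998, 0.011]
force: [-0.2, 0.3, -0.4]
opening: 0.0006
t 3.2833 pos [0.4951 0.0425 0.0547] yaw -173.1 along x 0.1599 off y 0.0427 polar r 0.1655 ang 171.9 F [-0.2  0.3 -0.4]
```

```bash
python3 -m crank '[{"grip":0,"xyz":[0.8,0,1.3],"roll":0},{"grip":0,"xyz":[0,0,0.3],"roll":0},{"grip":0,"xyz":[0,0,0],"roll":0}]'; python3 -c "
from h import *
rel()"
```

```text
time: 3.53
position: [0.491, 0.0423, 0.0432]
ee_rot: [0.018, -0.06, 0.998, 0.012]
force: [0.2, 0.9, 0.3]
opening: 0.0004
t 3.5333 pos [0.491  0.0423 0.0432] yaw -173.1 along x 0.164 off y 0.043 polar r 0.1695 ang 172.2 F [0.2 0.9 0.3]
```

```bash
python3 -m crank '[{"grip":0,"xyz":[0,-1.0,0],"roll":0},{"grip":0,"xyz":[0.2,-1.0,0],"roll":-3},{"grip":0,"xyz":[0.2,-1.0,0],"roll":-3},{"grip":0,"xyz":[0.2,-1.0,0],"roll":-3}]'; python3 -c "
from h import *
rel()"
```

```text
time: 3.87
position: [0.4944, 0.0026, 0.0454]
ee_rot: [0.021, -0.143, 0.99, 0.011]
force: [-0.2, 2.4, -1.4]
opening: 0.0006
t 3.8667 pos [0.4944 0.0026 0.0454] yaw -163.6 along x 0.1626 off y 0.0303 polar r 0.1654 ang -174.2 F [-0.2  2.4 -1.4]
```

```bash
python3 -m crank '[{"grip":0,"xyz":[0.25,-1.3,0.05],"roll":-4},{"grip":0,"xyz":[0.25,-1.3,0.05],"roll":-4},{"grip":0,"xyz":[0.25,-1.3,0.05],"roll":-4},{"grip":0,"xyz":[0.25,-1.3,0.05],"roll":-4}]'; python3 -c "
from h import *
rel()"
```

```text
time: 4.2
position: [0.5085, -0.0501, 0.0456]
ee_rot: [0.025, -0.287, 0.958, 0.009]
force: [-0.6, 3.0, -0.4]
opening: 0.0004
t 4.2 pos [ 0.5085 -0.0501  0.0456] yaw -146.7 along x 0.1639 off y 0.0247 polar r 0.1657 ang -155.2 F [-0.6  3.  -0.4]
```

```bash
python3 -m crank '[{"grip":0,"xyz":[0.25,-1.4,0.05],"roll":-3.5},{"grip":0,"xyz":[0.25,-1.4,0.05],"roll":-3.5},{"grip":0,"xyz":[0.25,-1.4,0.05],"roll":-3.5},{"grip":0,"xyz":[0.25,-1.4,0.05],"roll":-3.5}]'; python3 -c "
from h import *
rel()
for n,b in (('top',(205,110,345,230)),('scene',(165,105,335,285))):
    p,d=env.snapshot(n); crop(n,p,b,4,n+'2z')"
```

```text
time: 4.53
position: [0.5385, -0.1021, 0.0462]
ee_rot: [0.028, -0.408, 0.912, 0.006]
force: [-0.8, 2.7, -0.2]
opening: 0.0004
t 4.5333 pos [ 0.5385 -0.1021  0.0462] yaw -131.8 along x 0.1708 off y 0.009 polar r 0.171 ang -134.8 F [-0.8  2.7 -0.2]
```

View pics/scene2z.png

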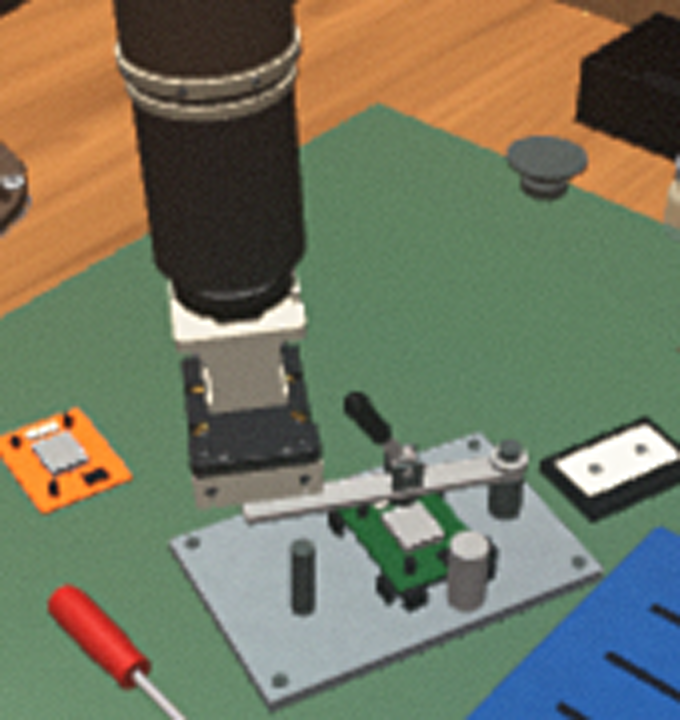

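View pics/top2z.png

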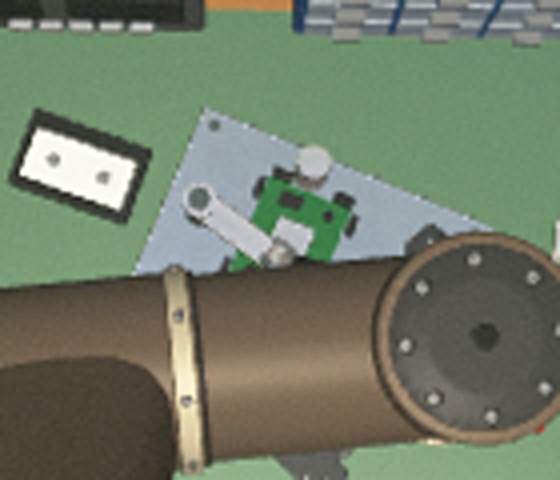

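Run:
```python
from h import *
g=lambda x,y,b:((x+.5)/4+b[0]-.5,(y+.5)/4+b[1]-.5)
B=(165,105)
# scene strap end corners: near top-left corner (246,508), lower edge; pivot (510,455)
for q in((244,506),(248,520),(322,490)): 
    e=ray("scene",g(*q,B),.056)[:2]; d=e-PV; print(e,np.hypot(*d),np.degrees(np.arctan2(d[1],d[0])))
T=(205,110)
for q in((228,232),(275,258),(255,225),(215,217),(211,190)):
    e=ray("top",g(*q,T),.056)[:2]; d=e-PV; print(e,np.hypot(*d),np.degrees(np.arctan2(d[1],d[0])))
```

```text
[ 0.5560595  -0.12989822] 0.18126459794493444 -124.60404407258048
[ 0.56709898 -0.13783957] 0.18204021667341416 -120.32067258466664
[ 0.58460335 -0.08449849] 0.12770665390926786 -125.63072764880005
[ 0.635693   -0.00271181] 0.03205832169684875 -136.6370452929221
[ 0.61647092 -0.0387128 ] 0.07193196900898984 -126.24507611064057
[ 0.64147121 -0.02311167] 0.04589126258249426 -112.45535819467025
[0.64702185 0.00738654] 0.016893976570243177 -135.1551290048002
[0.66775735 0.01084694] 0.012171494965086465 -43.98708698520773
```

```bash
python3 -m crank '[{"grip":0,"xyz":[0.1,-0.7,0.05],"roll":-5},{"grip":0,"xyz":[0.1,-0.7,0.05],"roll":-5},{"grip":0,"xyz":[0.1,-0.7,0.05],"roll":-5}]'; python3 -c "
from h import *
rel()"
```

```text
time: 4.88
position: [0.5524, -0.1181, 0.0456]
ee_rot: [0.028, -0.523, 0.852, 0.003]
force: [-3.2, -0.2, 0.6]
opening: 0.0003
t 4.8833 pos [ 0.5524 -0.1181  0.0456] yaw -116.9 along x 0.1707 off y 0.0328 polar r 0.1739 ang -127.8 F [-3.2 -0.2  0.6]
```

```bash
python3 -m crank '[{"grip":0,"xyz":[0.1,-0.6,0.05],"roll":-2.5},{"grip":0,"xyz":[0.1,-0.5,0.05],"roll":-2.5},{"grip":0,"xyz":[0,0,0],"roll":0}]'; python3 -c "
from h import *
rel()"; python3 -m crank '[{"grip":0,"xyz":[0,-0.4,0],"roll":0}]';python3 -m crank '[{"grip":0,"xyz":[0,-0.4,0],"roll":0}]'; python3 -c "
from h import *
rel()"
```

```text
time: 5.13
position: [0.5606, -0.125, 0.0457]
ee_rot: [0.027, -0.561, 0.828, 0.002]
force: [-0.1, 0.4, 0.4]
opening: 0.0005
t 5.1333 pos [ 0.5606 -0.125   0.0457] yaw -111.7 along x 0.1704 off y 0.038 polar r 0.1746 ang -124.3 F [-0.1  0.4  0.4]
time: 5.22
position: [0.5631, -0.1263, 0.0459]
ee_rot: [0.026, -0.56, 0.828, 0.003]
force: [-3.1, -0.2, -0.4]
opening: 0.0005
time: 5.3
position: [0.5659, -0.1277, 0.0459]
ee_rot: [0.026, -0.559, 0.829, 0.003]
force: [-2.8, -0.4, -0.4]
opening: 0.0006
t 5.3 pos [ 0.5659 -0.1277  0.0459] yaw -112.0 along x 0.1712 off y 0.0312 polar r 0.174 ang -122.3 F [-2.8 -0.4 -0.4]
```

```bash
python3 -m crank '[{"grip":0,"xyz":[0,-0.3,0],"roll":0}]';python3 -m crank '[{"grip":0,"xyz":[0,-0.3,0],"roll":0}]'; python3 -m crank '[{"grip":0,"xyz":[0,-0.3,0],"roll":0}]'
```

```text
time: 5.38
position: [0.5682, -0.1288, 0.0459]
ee_rot: [0.025, -0.558, 0.83, 0.004]
force: [-2.7, -0.7, 0.3]
opening: 0.0007
time: 5.47
position: [0.5706, -0.13, 0.0459]
ee_rot: [0.025, -0.557, 0.83, 0.004]
force: [-2.0, 0.5, 0.8]
opening: 0.0008
time: 5.55
position: [0.5723, -0.131, 0.0457]
ee_rot: [0.024, -0.557, 0.83, 0.005]
force: [-12.3, 9.4, 9.7]
opening: 0.0008
```

```bash
python3 -m crank '[{"grip":0,"xyz":[0,-0.1,0],"roll":0}]'; python3 -c "
from h import *
rel()
for n,b in (('top',(225,110,345,230)),('scene',(165,125,335,285))):
    p,d=env.snapshot(n); crop(n,p,b,4,n+'3z')"
```

```text
time: 5.63
position: [0.5721, -0.131, 0.0455]
ee_rot: [0.023, -0.557, 0.83, 0.006]
force: [-6.9, 5.0, 5.1]
opening: 0.0002
t 5.6333 pos [ 0.5721 -0.131   0.0455] yaw -112.3 along x 0.1721 off y 0.0234 polar r 0.1736 ang -120.0 F [-6.9  5.   5.1]
```

View pics/scene3z.png

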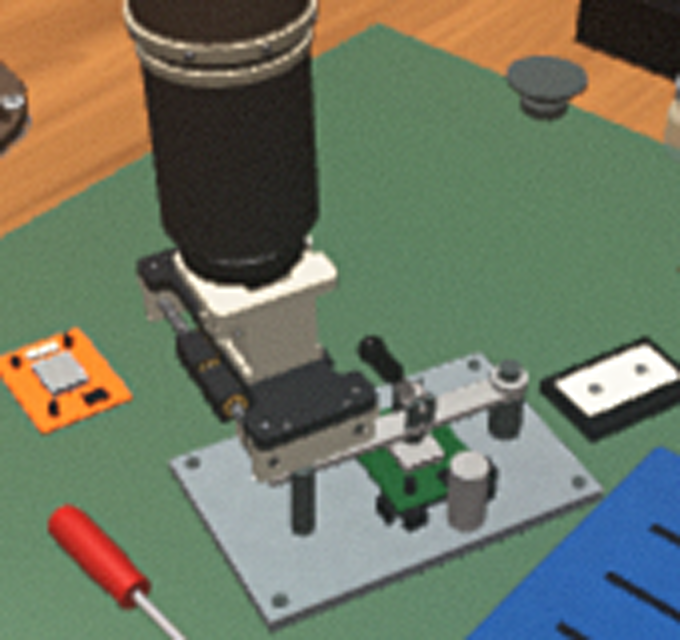

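The strap looks like it's at the stop post (post at 303,500). I'll back off, lift clear and look again.

```bash
python3 -m crank '[{"grip":0,"xyz":[0,1.5,0],"roll":0},{"grip":0,"xyz":[0.2,2,0],"roll":0},{"grip":0,"xyz":[0,0,-4],"roll":0},{"grip":0,"xyz":[0,0,-4],"roll":0},{"grip":0,"xyz":[0,0,-4],"roll":0}]';  python3 -m crank '[{"grip":0,"xyz":[0,4,-1],"roll":0},{"grip":0,"xyz":[0,4,0],"roll":0},{"grip":0,"xyz":[0,4,0],"roll":0},{"grip":0,"xyz":[0,4,0],"roll":0},{"grip":0,"xyz":[0,0,0],"roll":0}]'; python3 -c "
from h import *
rel()
for n,b in (('top',(225,125,345,225)),('scene',(195,165,335,285))):
    p,d=env.snapshot(n); crop(n,p,b,5,n+'4z'); np.savez(f'pics/{n}4.npz',p=p,d=d)"
```

```text
time: 6.15
position: [0.5317, -0.1229, 0.1596]
ee_rot: [0.018, -0.556, 0.831, 0.009]
force: [1.7, 0.0, 0.6]
opening: 0.0004
time: 6.57
position: [0.3923, -0.0611, 0.1797]
ee_rot: [0.031, -0.554, 0.832, 0.001]
force: [-0.6, -0.7, -0.4]
opening: 0.0006
t 6.5667 pos [ 0.3923 -0.0611  0.1797] yaw -112.6 along x 0.1768 off y 0.2153 polar r 0.2786 ang -163.2 F [-0.6 -0.7 -0.4]
```

View pics/scene4z.png

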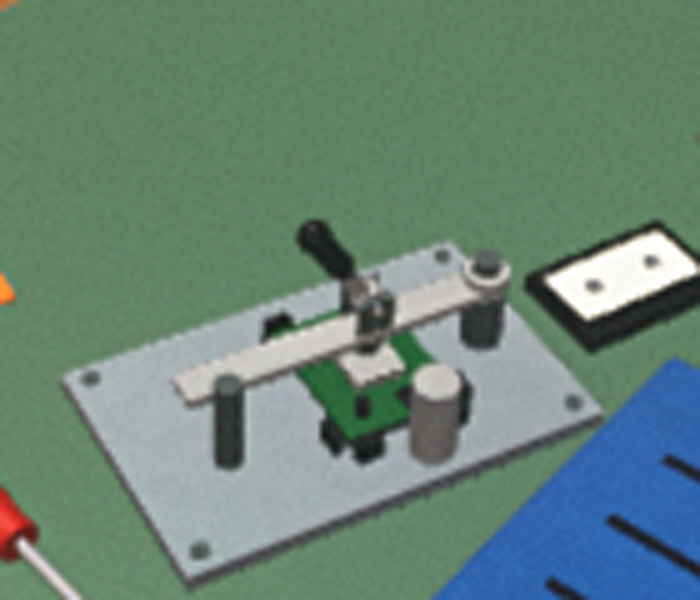

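View pics/top4z.png

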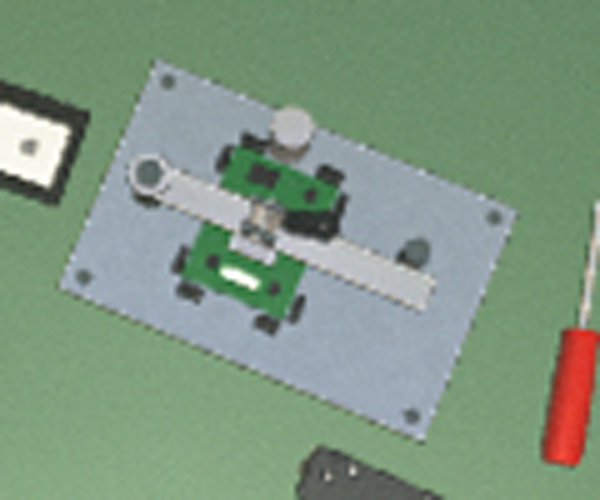

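Run:
```python
from h import *
f=lambda x,y,b:((x+.5)/5+b[0]-.5,(y+.5)/5+b[1]-.5)
T=(225,125);S=(195,165)
e=ray("top",f(427,292,T),.056)[:2]; p=ray("top",f(149,173,T),.065)[:2]
for P in(PV,p):
    d=e-P; print(P,e,np.hypot(*d),np.degrees(np.arctan2(d[1],d[0])),"joint",1.35+np.arctan2(d[1],d[0])-CL)
z=np.load("pics/top4.npz");C=cloud("top",z["d"]); m=C[...,2]>.085; m[:,:235]=0;m[:,330:]=0;m[:130]=0;m[200:]=0
q=C[m]; tx=np.array([np.cos(CL),np.sin(CL)]); ty=np.array([np.sin(CL),-np.cos(CL)])
for r in q[np.argsort(-q[:,2])][::3]: print(r.round(3),"along",((r[:2]-PV)@tx).round(3),"off",((r[:2]-PV)@ty).round(3))
# triangulate ball
for n,uv in(("top",f(325,224,T)),("scene",f(314,238,S))):
    for h in(.115,.125,.131): 
        w=ray(n,uv,h); print(n,h,w.round(3),((w[:2]-PV)@tx).round(3),((w[:2]-PV)@ty).round(3))
```

```text
[0.659  0.0193] [ 0.59155031 -0.14993305] 0.18217926578467536 -111.73029636936982 joint 1.3559289468354754
[0.65941472 0.01959681] [ 0.59155031 -0.14993305] 0.18260873564423757 -111.81669224009097 joint 1.3544210544312638
[ 4.530e-01 -1.000e-03  1.118e+00] along 0.096 off 0.183
[ 4.530e-01 -1.000e-03  1.118e+00] along 0.096 off 0.183
[ 4.530e-01 -1.000e-03  1.118e+00] along 0.096 off 0.183
[ 4.530e-01 -1.000e-03  1.118e+00] along 0.096 off 0.183
[ 4.530e-01 -1.000e-03  1.118e+00] along 0.096 off 0.183
[ 4.530e-01 -1.000e-03  1.118e+00] along 0.096 off 0.183
[ 4.530e-01 -1.000e-03  1.118e+00] along 0.096 off 0.183
[ 4.530e-01 -1.000e-03  1.118e+00] along 0.096 off 0.183
[ 4.530e-01 -1.000e-03  1.118e+00] along 0.096 off 0.183
[ 4.530e-01 -1.000e-03  1.118e+00] along 0.096 off 0.183
[ 0.613 -0.082  0.139] along 0.111 off 0.004
[ 0.619 -0.082  0.137] along 0.109 off -0.002
[ 0.619 -0.079  0.136] along 0.106 off -0.0
[ 0.62  -0.085  0.136] along 0.112 off -0.003
[ 0.614 -0.077  0.135] along 0.106 off 0.006
[ 0.626 -0.08   0.134] along 0.104 off -0.006
[ 0.611 -0.077  0.133] along 0.107 o
[... 315 characters left out ...]
096 off 0.001
[ 0.62  -0.067  0.117] along 0.095 off 0.004
[ 0.62  -0.064  0.115] along 0.092 off 0.005
[ 0.626 -0.067  0.113] along 0.092 off -0.002
[ 0.63  -0.067  0.11 ] along 0.091 off -0.005
[ 0.621 -0.062  0.108] along 0.089 off 0.005
[ 0.631 -0.062  0.103] along 0.086 off -0.004
[ 0.626 -0.056  0.094] along 0.083 off 0.002
[ 0.624 -0.054  0.091] along 0.081 off 0.005
[ 0.627 -0.051  0.086] along 0.077 off 0.003
top 0.115 [ 0.622 -0.083  0.115] 0.109 -0.004
top 0.125 [ 0.62  -0.082  0.125] 0.108 -0.002
top 0.131 [ 0.619 -0.082  0.131] 0.108 -0.001
scene 0.115 [ 0.613 -0.07   0.115] 0.1 0.009
scene 0.125 [ 0.62  -0.079  0.125] 0.106 -0.001
scene 0.131 [ 0.625 -0.084  0.131] 0.109 -0.007
```

```bash
python3 -m crank '[{"grip":0,"xyz":[-1.1,-3.5,-0.2],"roll":0},{"grip":0,"xyz":[-1.1,-3.5,-0.2],"roll":0},{"grip":0,"xyz":[-1.1,-3.5,-0.2],"roll":0},{"grip":0,"xyz":[-1.1,-3.5,-0.2],"roll":0},{"grip":0,"xyz":[-1.1,-3.5,-0.2],"roll":0}]';  python3 -m crank '[{"grip":0,"xyz":[-0.6,-2.8,0],"roll":0},{"grip":0,"xyz":[0,0,0],"roll":0},{"grip":0,"xyz":[0,0,0],"roll":0}]'; python3 -c "
from h import *
rel()"
```

```text
time: 7.08
position: [0.5877, -0.0794, 0.2036]
ee_rot: [0.037, -0.556, 0.831, -0.002]
force: [0.4, 0.4, -0.4]
opening: 0.0003
time: 7.33
position: [0.6293, -0.088, 0.202]
ee_rot: [0.036, -0.555, 0.831, -0.003]
force: [-0.4, 0.0, -0.2]
opening: 0.0002
t 7.3333 pos [ 0.6293 -0.088   0.202 ] yaw -112.5 along x 0.1105 off y -0.0136 polar r 0.1114 ang -105.5 F [-0.4  0.  -0.2]
```

```bash
python3 -m crank '[{"grip":0,"xyz":[0.4,1.5,1],"roll":0},{"grip":0,"xyz":[0.1,0.1,2],"roll":0},{"grip":0,"xyz":[0.1,0.1,2],"roll":0},{"grip":0,"xyz":[0,0,0],"roll":0}]'; python3 -c "
from h import *
rel()"
```

```text
time: 7.67
position: [0.6175, -0.0873, 0.1477]
ee_rot: [0.037, -0.553, 0.832, -0.004]
force: [-0.8, -0.1, -0.3]
opening: 0.0005
t 7.6667 pos [ 0.6175 -0.0873  0.1477] yaw -112.7 along x 0.1143 off y -0.0028 polar r 0.1144 ang -111.3 F [-0.8 -0.1 -0.3]
```

```bash
python3 -m crank '[{"grip":0,"xyz":[0.1,0.1,1.0],"roll":0},{"grip":0,"xyz":[0.5,0.1,0.7],"roll":0},{"grip":0,"xyz":[0.6,0,0.8],"roll":0}]'; python3 -c "
from h import *
rel()"
```

```text
time: 7.92
position: [0.6137, -0.0999, 0.1263]
ee_rot: [0.036, -0.555, 0.831, -0.007]
force: [-15.6, -11.1, 23.2]
opening: 0.0007
t 7.9167 pos [ 0.6137 -0.0999  0.1263] yaw -112.5 along x 0.1275 off y -0.0038 polar r 0.1276 ang -110.8 F [-15.6 -11.1  23.2]
```

```bash
python3 -m crank '[{"grip":0,"xyz":[0,0,0],"roll":0}]'; python3 -c "
from h import *
rel()
for n,b in (('scene',(195,125,335,285)),):
    p,d=env.snapshot(n); crop(n,p,b,4,n+'5z')"
```

```text
time: 8.0
position: [0.6124, -0.102, 0.1265]
ee_rot: [0.035, -0.554, 0.831, -0.007]
force: [-0.5, 0.6, -0.4]
opening: 0.0004
t 8.0 pos [ 0.6124 -0.102   0.1265] yaw -112.5 along x 0.1299 off y -0.0034 polar r 0.1299 ang -111.0 F [-0.5  0.6 -0.4]
```

View pics/scene5z.png

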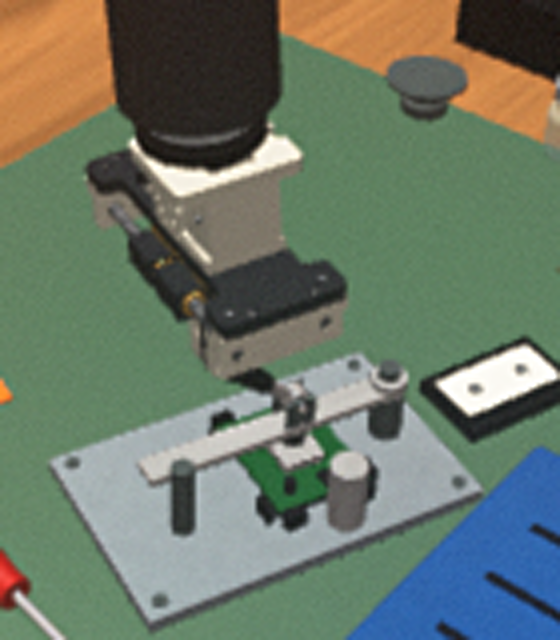

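```bash
python3 -m crank '[{"grip":0,"xyz":[0.1,0,0.6],"roll":0}]';python3 -m crank '[{"grip":0,"xyz":[0.1,0.1,0.6],"roll":0}]';python3 -m crank '[{"grip":0,"xyz":[0.1,0.1,0.6],"roll":0}]'; python3 -c "
from h import *
rel()"
```

```text
time: 8.13
position: [0.614, -0.1031, 0.1231]
ee_rot: [0.036, -0.554, 0.831, -0.008]
force: [-9.7, -9.8, 17.9]
opening: 0.0005
time: 8.22
position: [0.6127, -0.1061, 0.1191]
ee_rot: [0.035, -0.555, 0.831, -0.01]
force: [-10.4, -16.0, 21.1]
opening: 0.0001
time: 8.3
position: [0.6113, -0.1094, 0.1151]
ee_rot: [0.034, -0.555, 0.831, -0.011]
force: [-8.1, -13.3, 14.3]
opening: 0.0005
t 8.3 pos [ 0.6113 -0.1094  0.1151] yaw -112.4 along x 0.1372 off y -0.005 polar r 0.1373 ang -110.3 F [ -8.1 -13.3  14.3]
```

```bash
python3 -m crank '[{"grip":0,"xyz":[-0.1,0.2,0.7],"roll":0}]';python3 -m crank '[{"grip":0,"xyz":[-0.1,0.1,0.7],"roll":0}]';python3 -m crank '[{"grip":0,"xyz":[-0.1,0.1,0.7],"roll":0}]'; python3 -c "
from h import *
rel()
for n,b in (('scene',(195,125,335,285)),):
    p,d=env.snapshot(n); crop(n,p,b,4,n+'6z')"
```

```text
time: 8.38
position: [0.6108, -0.1097, 0.11]
ee_rot: [0.035, -0.555, 0.831, -0.013]
force: [-1.6, -3.3, 5.2]
opening: 0.0005
time: 8.47
position: [0.6113, -0.1094, 0.1042]
ee_rot: [0.035, -0.555, 0.831, -0.014]
force: [-0.4, -3.2, 4.2]
opening: 0.0004
time: 8.55
position: [0.6118, -0.1087, 0.0979]
ee_rot: [0.036, -0.555, 0.831, -0.015]
force: [-0.4, -2.6, 5.3]
opening: 0.0003
t 8.55 pos [ 0.6118 -0.1087  0.0979] yaw -112.4 along x 0.1363 off y -0.0052 polar r 0.1364 ang -110.2 F [-0.4 -2.6  5.3]
```

View pics/scene6z.png

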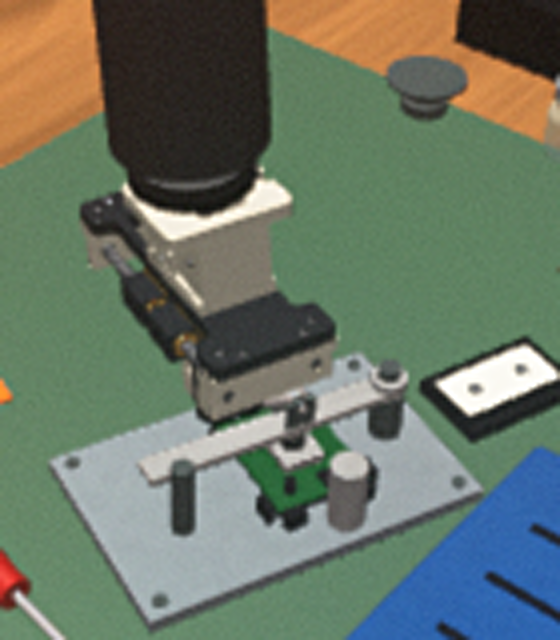

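```bash
python3 -m crank '[{"grip":0,"xyz":[0.1,0.1,0.6],"roll":0}]';python3 -m crank '[{"grip":0,"xyz":[0.1,0.1,0.6],"roll":0}]';python3 -m crank '[{"grip":0,"xyz":[0.1,0.1,0.5],"roll":0}]'; python3 -c "
from h import *
rel()"
```

```text
time: 8.68
position: [0.6115, -0.1086, 0.091]
ee_rot: [0.036, -0.555, 0.831, -0.015]
force: [-0.1, -2.2, 4.3]
opening: 0.0002
time: 8.77
position: [0.611, -0.109, 0.0848]
ee_rot: [0.036, -0.555, 0.831, -0.015]
force: [-1.2, -2.6, 2.5]
opening: 0.0005
time: 8.85
position: [0.6105, -0.1093, 0.0794]
ee_rot: [0.037, -0.555, 0.831, -0.015]
force: [-0.7, -2.4, 9.7]
opening: 0.0002
t 8.85 pos [ 0.6105 -0.1093  0.0794] yaw -112.4 along x 0.1374 off y -0.0041 polar r 0.1374 ang -110.6 F [-0.7 -2.4  9.7]
```

```bash
python3 -m crank '[{"grip":0,"xyz":[0,0,0.2],"roll":0}]';python3 -m crank '[{"grip":0,"xyz":[0,0,0.3],"roll":0}]'; python3 -c "
from h import *
rel()"
```

```text
time: 8.93
position: [0.6112, -0.1095, 0.0782]
ee_rot: [0.037, -0.556, 0.83, -0.016]
force: [-10.6, -1.6, 28.4]
opening: 0.0004
time: 9.02
position: [0.6116, -0.1098, 0.0775]
ee_rot: [0.037, -0.556, 0.83, -0.016]
force: [-17.2, 1.9, 39.0]
opening: 0.0003
t 9.0167 pos [ 0.6116 -0.1098  0.0775] yaw -112.2 along x 0.1374 off y -0.0049 polar r 0.1375 ang -110.2 F [-17.2   1.9  39. ]
```

The force has risen to 39 N, so the lever is at its end stop. I'll lift straight off and look.

```bash
python3 -m crank '[{"grip":0,"xyz":[0,0,-1.5],"roll":0},{"grip":0,"xyz":[0,0,-3],"roll":0},{"grip":0,"xyz":[0,0,-4],"roll":0},{"grip":0,"xyz":[0,0,-4],"roll":0},{"grip":0,"xyz":[0,4,0],"roll":0}]';  python3 -m crank '[{"grip":0,"xyz":[0,4,0],"roll":0},{"grip":0,"xyz":[0,4,0],"roll":0},{"grip":0,"xyz":[0,4,0],"roll":0},{"grip":0,"xyz":[0,4,0],"roll":0},{"grip":0,"xyz":[0,0,0],"roll":0}]'; python3 -c "
from h import *
rel()
for n,b in (('top',(225,125,345,225)),('scene',(195,165,335,285))):
    p,d=env.snapshot(n); crop(n,p,b,5,n+'7z'); np.savez(f'pics/{n}7.npz',p=p,d=d); cv2.imwrite(f'pics/{n}7.png',p[:,:,::-1])"
```

```text
time: 9.43
position: [0.5687, -0.0945, 0.2011]
ee_rot: [0.036, -0.557, 0.83, -0.015]
force: [3.0, 1.7, 2.4]
opening: 0.0006
time: 9.85
position: [0.4124, -0.0293, 0.1879]
ee_rot: [0.039, -0.556, 0.83, -0.013]
force: [-1.1, 0.2, -1.1]
opening: 0.0003
t 9.85 pos [ 0.4124 -0.0293  0.1879] yaw -112.3 along x 0.1387 off y 0.2096 polar r 0.2514 ang -168.8 F [-1.1  0.2 -1.1]
```

View pics/scene7z.png

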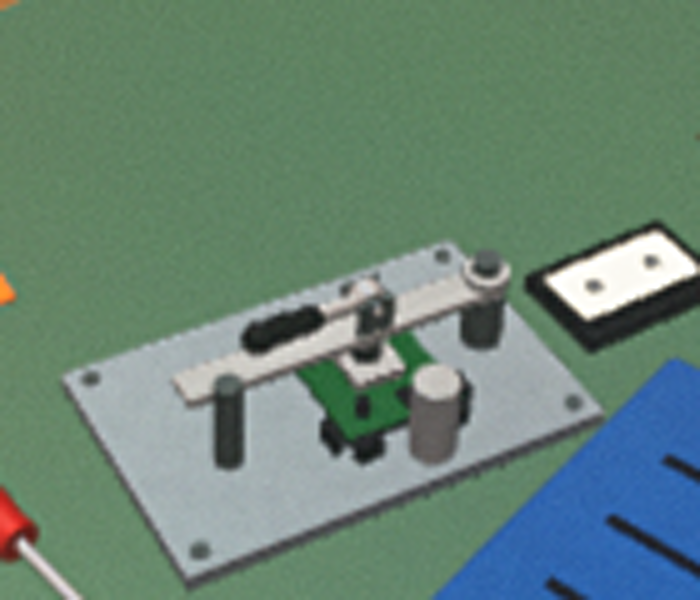

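View pics/top7z.png

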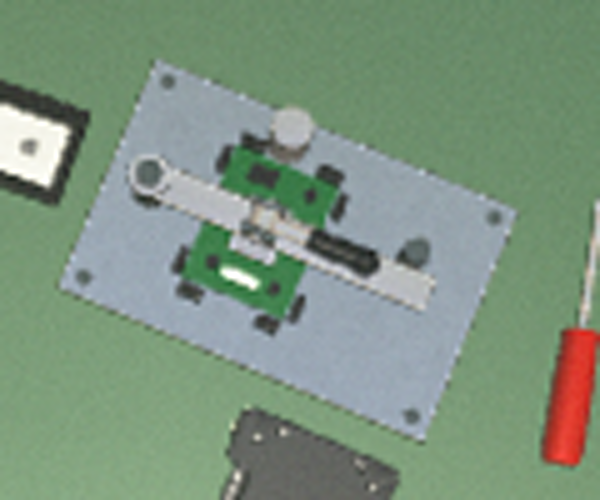

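View pics/top7.png

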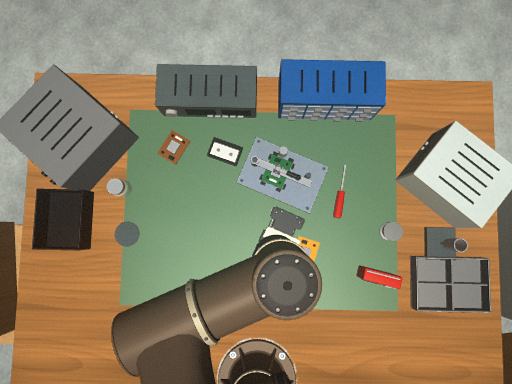

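Run:
```python
from h import *
z=np.load("pics/top7.npz");C=cloud("top",z["d"]); tx=np.array([np.cos(CL),np.sin(CL)]); ty=np.array([np.sin(CL),-np.cos(CL)])
P=C[...,:2]-PV; a=P@tx;o=P@ty
for lo,hi in((.095,.11),(.11,.125),(.13,.147),(.155,.18)):
    m=(a>lo)&(a<hi)&(abs(o)<.006)&(C[...,2]<.2); print(lo,hi,m.sum(),np.percentile(C[m][:,2],[50,90]).round(4))
f=lambda x,y,b:((x+.5)/5+b[0]-.5,(y+.5)/5+b[1]-.5)
e=ray("top",f(427,292,(225,125)),.056)[:2]-PV; print("joint",1.35+np.arctan2(e[1],e[0])-CL)
A=np.load("pics/top0.npz")["p"].astype(int);B=z["p"].astype(int); D=np.abs(A-B).max(2)>50; D=cv2.medianBlur(D.astype(np.uint8),3)
n,_,s,c=cv2.connectedComponentsWithStats(D)
print(s[1:])
```

```text
0.095 0.11 24 [0.075  0.0803]
0.11 0.125 23 [0.0775 0.0803]
0.13 0.147 27 [0.0781 0.0801]
0.155 0.18 33 [0.0567 0.0594]
joint 1.3559289468354754
[[  266   163    35    17   195]
 [  252   164     4     3     9]
 [  303   177     5     4    13]
 [  253   181    10    35   199]
 [  258   180     3     2     6]
 [  271   207    11     9    62]
 [  287   213     8     6    25]
 [  111   217   250   167 17216]
 [  261   219     2     2     4]
 [  295   221     1     1     1]
 [  226   308     3     2     6]
 [  234   370    37    14   101]]
```

```bash
python3 -c "
from bench import env
print(env.hand_in())"
```

```text
the job is handed in; nothing more can be done
None
```

The board is clamped, and I handed the job in at about 10 s of the 51 s allowed. I pushed the strap round with the shut fingers until the force jumped at the stop post. Then I backed off and pressed the lever down from above until it met its end stop.

**Last checks**
- **Strap:** it measured about 1.356 rad from the top camera, against 1.35 for closed. That agrees within measurement error, and it did not move while I pressed the lever.
- **Lever:** it lies level along the strap, with the top of the ball at about 80 mm, as it should be when fully down.
- **Surroundings:** comparing before and after pictures from the top camera, the only changes are the strap, the lever and the arm. The board and the bystanders it could see are where they were. The arm covered part of the bench near the orange look-alike, so I could not compare that area.
- **Pad:** I did not measure its contact with the board. I infer it from the lever being fully down.

**Less tidy points**
- **Lever force:** the first part of the lever press read up to about 30 N in total, above the expected 2.5 to 4 N, because the edge of the fingers pushed against the ball. It dropped to about 5 N once I corrected the position.
- **End-stop force:** the lever's end stop read about 43 N at the wrist, pressed by the fingertips and well under the 120 N limit.
- **Tilt:** the tool had drifted about 4° off vertical by the end.

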